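# Ease a stuck tile mould open with a wooden wedge

### The arm

A 6-joint arm with a two-finger parallel gripper is mounted at the origin on the work surface. World frame = base frame: x ahead of the robot, y to its left, z up, the work surface at z = 0. Lengths are in m, angles in rad, forces in N, time in s.
With the tool pointing down it reaches from about 0.35 to 0.875 m from the base axis. Payload 15.5 kg.
Tool frame: the origin (TCP) lies at the very end of the fingers, on their centre line; the grasp point (between the pads) lies 19 mm behind it; z points along the fingers, y is the direction in which the jaws open and shut (so a half turn about z gives the same grasp; the last joint's range is limited). The gripper opens to 85 mm and grips with 20 to 120 N. Pads are 22 mm wide; open, the fingers measure 114 mm over their backs; the gripper's body (76 mm by 85 mm) begins 54 mm behind the grasp point. The pads swing forward as they close: fully open they stand 13 mm farther back than shut.
Start: joints at [1.103, 0.494, 1.345, -0, 1.302, -0.096], TCP at [0.227, 0.582, 0.231] pointing down, gripper open.
Joint ranges: [-2.91, 2.91], [-0.82, 2.16], [0.22, 2.67], [-1.22, 4.37], [0.12, 2.79], [-3.08, 3.08]. Speed limits (rad/s): [1.89, 1.89, 2.57, 3.01, 3.01, 3.01].

### API

Orientations are given as a 3x3 rotation matrix whose columns are the frame's x, y, z axes.
In Python, from bench import telemetry, viewer, arm gives the robot as it stands.
- The arm moves only by the shell command python3 -m handwheel 'ROWS'. ROWS is JSON, a list of rows, each an object with "dr": the turn, a rotation vector about the world's x, y, z in rad, a list of three; "travel": the shift along the world's x, y, z in m, a list of three; "fingers": the finger opening in m, from 0 to 0.0854. A call has 1 to 8 rows; each row shifts and turns the commanded pose from where the row before left it; what a row does not reach is not made up. A row lasts 1/8 s, in which the tool goes at most 62.5 mm and 10.7 degrees, less where a joint would pass 70% of its speed; a pose out of reach is approached as far as the arm can. A call with a gripper value outside its range is refused whole. The fingers move at their own pace and stop on an object; the grip force is fixed at half the most. Time passes only in rows, so rows that do not move let the fingers close. It gives the time, the measured TCP pose, the force and the opening at its end, in the units of the state.
- telemetry.observe(): the state, without advancing time (a new reading comes with each control period).
- viewer.get_image(name): name is "side" or "top"; returns (picture, depth): 480x640x3 uint8, red, green, blue; 480x640 float32, m along the optical axis (not along the pixel's ray), 0 where there is no reading.
- viewer.camera_model(name): a dict with "fx", "fy", "cx", "cy" (pixels), "dist" ([k1, k2, p1, p2, k3] as OpenCV has them; the pictures are not rectified), "rvec" (rotation vector, rad) and "tvec" (3), from world to camera coordinates, as OpenCV has them. Camera axes: x right, y down, z forward; pixel columns grow to the right and rows downward; lengths in m; the calibration is good to about 2 mm. A picture is of the moment at which its call begins. camera_model takes no time and is no camera call.
- arm.hand_in(): hands the job in, once; it reports no verdict.
Trained networks look in the newest picture that a camera, given by its name, has taken for a name from the list of things; names that differ only in an ending like _2 or _b are one class to them, and where a whole thing is asked for, a point or a joint stands for the part that bears it (a point fixed in the world has none). Each returns a list of dicts, best first, with "confidence" (0 to 1); they miss things now and then, are a little off and sometimes report something else, mostly with a low value. They report only what shows in the picture. A call takes as long as a camera call. They do not tell look-alikes from the thing itself.
- viewer.cut_out(thing, camera): "mask" (480x640 bool, what is visible of it) and "pixel" ([row, column] in pixels, amid what is visible of it).
- viewer.mark_of(thing, camera): "pixel" ([row, column] in pixels: a listed point, or the origin of a listed thing).
The state is a dict: "t": time; "joint_positions": joint angles; "joint_vel": joint speeds; "joint_torque": joint torques, N m; "position": TCP position; "tcp_rot": TCP orientation; "ft_force": force on the tool from outside, world axes, zero at the start; "torque": the same for the moment, N m; "gripper_width": finger opening in m.
Only numpy, scipy, OpenCV 4.12 (cv2) and the standard library are available. Lean on these libraries where they do the work, as an engineer would, in place of code of your own. Each camera call takes 0.05 s, during which the arm holds its last target.

### The job

Pick up the tapered wooden wedge by its grip block, lay it flat on the table in front of the hinged plaster tile mould and push its thin end into the notch under the front edge of the mould's top half, until the wedge has just lifted that edge about 6 mm (no more than a centimetre) off the lower half. Lift only with the wedge: keep the gripper off the mould's top half, and leave the other things on the bench where they are. Finish while holding: stop there with the gripper still closed on the wedge's grip block and the top half resting on the wedge.

Things in the scene. Friction and masses are not known exactly. Their poses are not given: they have to be found in the camera images.
- wedge: The loose tapered wooden wedge, about 0.12 kg. A grip block 40 mm long (x), 30 mm wide (y), 56 mm tall (z) stands at its thick end; from the front of the block a ramp 36 mm wide and 110 mm long tapers evenly from 25 mm thick at the block to 3 mm at the tip (1 mm of height per 5 mm of length). Origin: on the underside, below the centre of the grip block. x points along the wedge to its thin tip, z up. It starts upright on the table. The only tapered piece on the bench.
- wedge_tip (a point): The thin end of the wedge: middle of the tip's lower edge, 130 mm along x from the wedge's origin.
- wedge_grip (a point): Where to grip the wedge: inside its grip block, 36 mm above the underside; grip across the 30 mm width (the wedge's y) from above.
- mould: Fixed lower half of the tile mould, plaster, 200 mm deep (x), 190 mm wide (y), 14 mm thick, standing on the table. Origin: centre of its underside; x points from its front to its hinge side, away from the robot, z up. A notch 60 mm wide, open at the front and down to the table, is cut along the middle of its front (from x = -100 mm to x = +55 mm); the table top is the notch's floor.
- notch (a point): Point on the table in the middle of the notch's width, directly below the closed top half's front edge (80 mm in front of the mould's origin); axes as the mould's: x into the notch.
- lid: Hinged top half of the mould: plaster slab 180 mm deep (x), 190 mm wide, 38 mm thick (50 with bars and straps), about 0.8 kg, its underside 14 mm above the table when shut. Origin: middle of its front lower edge, 20 mm behind the lower half's front; x points back to the hinge line along its back lower edge, z up. It tilts up about the hinge; no spring or catch, sinks shut by its weight.
- lid_edge (a point): Middle of the front lower edge of the mould's top half: 14 mm above the table when closed; its height above 14 mm is the opening of the mould.
- block: Bystander: plain straight wooden packing block, 120 by 55 by 25 mm, no taper and no grip block. Origin: underside centre.
- bat: Bystander: flat round wooden bat, 110 mm across, 16 mm thick. Origin: underside centre.
- bowl: Bystander: unglazed bowl, 100 mm across, 50 mm tall. Origin: underside centre.
- jar: Bystander: closed glass jar, 64 mm across, 90 mm tall. Origin: underside centre.
- mug: Bystander: white mug, 76 mm across, 85 mm tall. Origin: underside centre.
Mind the look-alikes: they are no part of the job. Leave any orange or red look-alike of the wedge alone.

How it is judged:
By the outcome, as a careful person would: the job done as asked, in the order asked, and still so for the second after the job is handed in, while the arm keeps its last pose, push and grip.
It also fails if it takes over 45 s, if anything falls off the work surface, if the arm or the gripper's body presses on something with over 40 N, if the wrist force passes 120 N, or if a joint passes its speed limit or range.

## Working session

There is one attempt and no reset: what is moved stays moved. The work goes in short steps, Python scripts to look and compute and a shell command to move; the robot and the scene stay as the last step left them, time stands still between calls to the robot, and variables do not carry over. Pictures are saved under pics/ and viewed, and the job is handed in when it is done.

```bash
ls; mkdir -p pics
python3 - <<'E'
from bench import telemetry, viewer, arm
import cv2,numpy as np
s=telemetry.observe();print(s['t'],s['position'],s['tcp_rot'],s['gripper_width'])
for c in ('side','top'):
    im,d=viewer.get_image(c);cv2.imwrite(f'pics/{c}0.png',im[:,:,::-1]);np.savez(f'{c}0.npz',im=im,d=d)
    m=viewer.camera_model(c);print(c,m)
    for t in ('wedge','wedge_tip','wedge_grip','notch','lid_edge','mould','lid'):
        print(t,[(np.round(r['pixel'],1).tolist(),round(r['confidence'],2)) for r in viewer.mark_of(t,c)])
E
```

```text
pics
0.0 [0.22689601 0.58196772 0.23072619] [[-9.31682600e-01  3.63272997e-01 -5.11899011e-04]
 [ 3.63273346e-01  9.31682003e-01 -1.05877628e-03]
 [ 9.23022617e-05 -1.17240271e-03 -9.99999308e-01]] 0.08525303066202353
side {'fx': 547.7646734921402, 'fy': 547.7646734921402, 'cx': 323.8908791382631, 'cy': 239.92211994494602, 'dist': array([-0.14525132,  0.        ,  0.        ,  0.        ,  0.        ]), 'rvec': array([ 2.27551262, -0.90044907,  0.3188645 ]), 'tvec': array([-0.44601907,  0.34946837,  1.51390719])}
wedge [([247.4, 374.7], 0.7), ([311.6, 335.0], 0.66), ([354.2, 355.5], 0.65), ([231.5, 321.6], 0.18)]
wedge_tip [([319.1, 294.6], 0.97), ([276.5, 371.0], 0.67), ([318.5, 373.6], 0.57), ([227.3, 318.3], 0.29)]
wedge_grip [([348.5, 362.0], 0.96), ([238.5, 376.7], 0.93), ([303.2, 334.8], 0.63)]
notch [([234.3, 318.5], 0.86)]
lid_edge [([227.4, 323.8], 0.95)]
mould [([222.6, 333.5], 0.77)]
lid [([228.3, 321.4], 0.95)]
top {'fx': 592.9289023707018, 'fy': 592.9289023707018, 'cx': 315.50527182196976, 'cy': 245.998653837541, 'dist': array([-0.17287035,  0.        ,  0.        ,  0.        ,  0.        ]), 'rvec': array([ 2.16370868, -2.10173416,  0.22266425]), 'tvec': array([-0.02883075,  0.57632166,  1.87220718])}
wedge [([280.2, 369.2], 0.93), ([199.7, 345.3], 0.87), ([296.0, 419.3], 0.74)]
wedge_tip [([312.6, 346.2], 0.89), ([221.2, 411.5], 0.68), ([266.0, 400.1], 0.67), ([232.8, 366.1], 0.62)]
wedge_grip [([295.9, 417.3], 0.95), ([198.1, 346.5], 0.79), ([279.4, 371.6], 0.76)]
notch [([226.1, 294.2], 0.77)]
lid_edge [([225.1, 290.2], 0.76)]
mould [([199.3, 292.3], 0.61)]
lid [([223.7, 290.9], 0.74), ([211.7, 206.3], 0.34)]
```

View pics/side0.png

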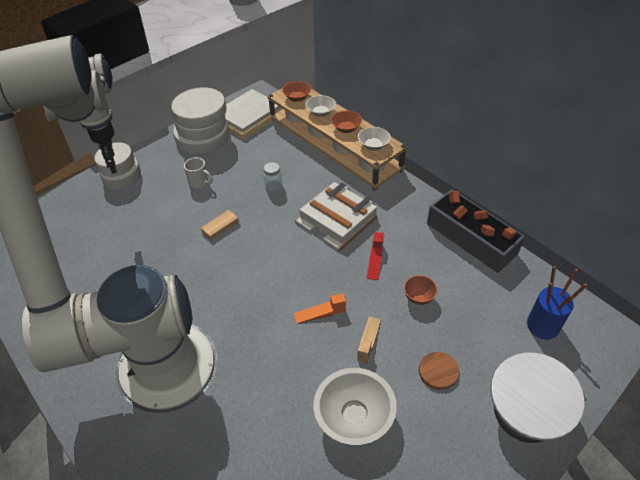

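View pics/top0.png

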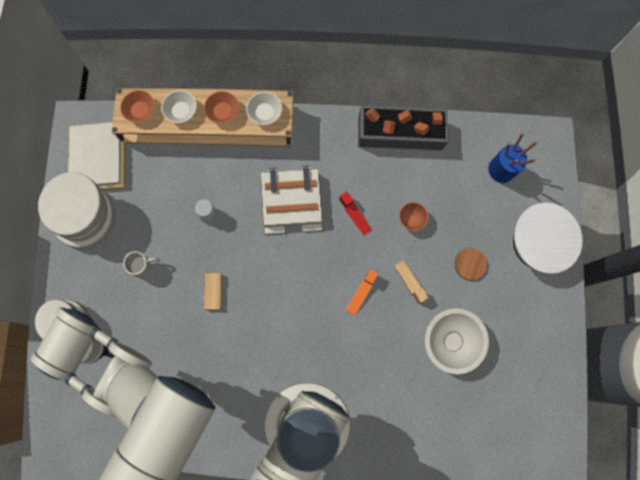

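Run:
```python
import cv2,numpy as np
a=np.load('side0.npz')['im'][190:390,240:440];b=np.load('top0.npz')['im'][170:350,250:450]
a=cv2.resize(a,(400,400),interpolation=2)
b=cv2.resize(b,(400,360),interpolation=2);b=cv2.copyMakeBorder(b,0,40,0,0,0)
cv2.imwrite('pics/crop0.png',np.hstack([a,b])[:,:,::-1])
```

```text
(no output)
```

View pics/crop0.png

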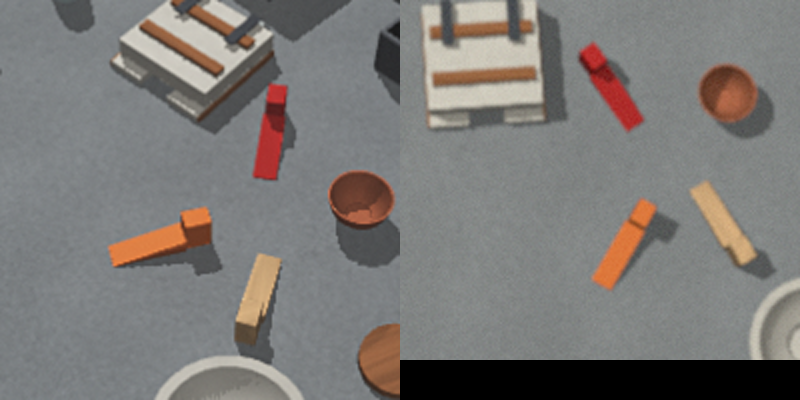

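Three wedge shapes show up, by top-view pixel: red (200,345), orange (280,369) and plain wood (296,418). The wooden one has a taper and a grip block, so it is the wedge. Red and orange are look-alikes, and the plain wood at (290,212) is the packing block. The mould is at (200,292), with its notch opening toward the robot. Next I measure the poses.

```bash
cat > h.py <<'E'
import cv2,numpy as np
from bench import telemetry, viewer, arm
def cam(c):
    m=viewer.camera_model(c);K=np.array([[m['fx'],0,m['cx']],[0,m['fy'],m['cy']],[0,0,1]]);return K,m['dist'],cv2.Rodrigues(m['rvec'])[0],np.array(m['tvec']),m
def rays(c,px): # px Nx2 row,col
    K,D,R,t,_=cam(c);u=cv2.undistortPoints(np.float64(px)[:,None,::-1].copy(),K,D)[:,0]
    r=np.c_[u,np.ones(len(u))];return r,R,t
def plane(c,px,z):
    r,R,t=rays(c,px);o=-R.T@t;d=r@R;return o+d*((z-o[2])/d[:,2])[:,None]
def cloud(c,d,mask=None):
    m=(d>0) if mask is None else (d>0)&mask
    px=np.argwhere(m);r,R,t=rays(c,px);return px,(r*d[m][:,None]-t)@R
def tri(p1,p2):
    A=[];b=[]
    for c,p in (('side',p1),('top',p2)):
        r,R,t=rays(c,[p]);o=-R.T@t;d=(r@R)[0];d/=np.linalg.norm(d);P=np.eye(3)-np.outer(d,d);A.append(P);b.append(P@o)
    A=np.vstack(A);b=np.hstack(b);x=np.linalg.lstsq(A,b,rcond=None)[0];return x,np.linalg.norm(A@x-b)
E
python3 - <<'E'
from h import *
np.set_printoptions(precision=4,suppress=True)
print('tip tri',tri((318.5,373.6),(266,400.1)),plane('top',[(266,400.1)],0),plane('side',[(318.5,373.6)],0))
print('grip tri',tri((348.5,362),(295.9,417.3)),plane('top',[(295.9,417.3)],.036),plane('side',[(348.5,362)],.036))
print('notch',tri((234.3,318.5),(226.1,294.2)),plane('top',[(226.1,294.2)],0),plane('side',[(234.3,318.5)],0))
print('lid_edge',tri((227.4,323.8),(225.1,290.2)),plane('top',[(225.1,290.2)],.014))
for c in ('top','side'):
    z=np.load(c+'0.npz');d=z['d'];im=z['im'].astype(int)
    px,P=cloud(c,d)
    # lid top
    m=(P[:,2]>.045)&(P[:,2]<.070)&(abs(P[:,0]-.72)<.2)&(abs(P[:,1]-.0)<.25)
    col=im[px[:,0],px[:,1]]
    for nm,box,h in (('lid',None,(.045,.07)),):
        L=np.load
    q=plane('top',[(200,292)],.05)[0]
    m=(np.hypot(P[:,0]-q[0],P[:,1]-q[1])<.15)&(P[:,2]>.044)&(P[:,2]<.075)
    pts=P[m];print(c,'lid',m.sum(),np.median(pts[:,2]),cv2.minAreaRect(np.float32(pts[:,:2])),cv2.boxPoints(cv2.minAreaRect(np.float32(pts[:,:2]))).tolist())
    m=(np.hypot(P[:,0]-q[0],P[:,1]-q[1])<.17)&(P[:,2]>.007)&(col[:,0]>120)&(P[:,0]<q[0]+.05)
    pts=P[m];print(c,'mouldall',m.sum(),cv2.boxPoints(cv2.minAreaRect(np.float32(pts[:,:2]))).tolist())
    g=plane('top',[(281,410)],.02)[0]
    wood=(col[:,0]-col[:,2]>30)&(np.hypot(P[:,0]-g[0],P[:,1]-g[1])<.11)
    m=wood&(P[:,2]>.004);pts=P[m];print(c,'wedge',m.sum(),cv2.minAreaRect(np.float32(pts[:,:2])),pts[:,2].max())
    m=wood&(P[:,2]>.045);pts=P[m];print(c,'blocktop',m.sum(),pts[:,:2].mean(0),cv2.minAreaRect(np.float32(pts[:,:2])),np.median(pts[:,2]))
    tb=(np.hypot(P[:,0]-g[0],P[:,1]-g[1])<.12)&~wood;print('table z',np.median(P[tb][:,2]))
E
```

```text
tip tri (array([ 0.5281, -0.2972,  0.0111]), np.float64(0.0030411208851060362)) [[ 0.528  -0.2978  0.    ]] [[ 0.5358 -0.2935  0.    ]]
grip tri (array([ 0.4267, -0.351 ,  0.0273]), np.float64(0.0009475955393924082)) [[ 0.4251 -0.349   0.036 ]] [[ 0.4235 -0.3546  0.036 ]]
notch (array([ 0.6487,  0.0628, -0.0013]), np.float64(0.007233956603744831)) [[0.653  0.0603 0.    ]] [[0.643  0.0637 0.    ]]
lid_edge (array([0.661 , 0.0692, 0.0125]), np.float64(0.012406218906489526)) [[0.6529 0.0735 0.014 ]]
top lid 2952 0.05427784228988535 ((0.7461346387863159, 0.07518251240253448), (0.1941780149936676, 0.19057737290859222), 5.758966445922852) [[0.639974057674408, 0.16024798154830933], [0.6590972542762756, -0.029367508366703987], [0.8522952198982239, -0.009882956743240356], [0.8331720232963562, 0.1797325313091278]]
top mouldall 2585 [[0.5636786222457886, 0.23927199840545654], [0.5639426708221436, -0.09935086965560913], [0.7800216674804688, -0.09918241202831268], [0.7797576189041138, 0.239440456032753]]
top wedge 478 ((0.48286139965057373, -0.3165910840034485), (0.17405864596366882, 0.0925588011
[... 394 characters left out ...]
454491615295, 0.1624395102262497], [0.6565281748771667, -0.03467913717031479], [0.851309597492218, -0.014044046401977539], [0.8304268717765808, 0.18307459354400635]]
side mouldall 1671 [[0.5695759057998657, -0.09931422024965286], [0.7799150943756104, -0.09935645014047623], [0.7799829244613647, 0.2385006844997406], [0.5696437358856201, 0.23854291439056396]]
side wedge 497 ((0.4706383943557739, -0.3336189389228821), (0.15175794064998627, 0.03642097860574722), 30.253122329711914) 0.061228744060239336
side blocktop 159 [ 0.424  -0.3611] ((0.4247783422470093, -0.36002999544143677), (0.042901914566755295, 0.029700495302677155), 30.59030532836914) 0.05448524353485315
table z -0.00041269695577301644
```

The wedge origin is about (0.4255, -0.3585) with yaw about 30°. The lid's front edge is about (0.649, 0.064) with yaw about 5.8°. The wedge is 56 mm tall as given, the lid top reads 0.054, and the table reads 0, so the sizes are consistent. I'll move over the wedge, turning -128.7° about z to keep joint 6 in range.

```bash
python3 -m handwheel '[{"dr":[0,0,-0.14],"travel":[0.034,-0.05,0],"fingers":0.085},{"dr":[0,0,-0.14],"travel":[0.034,-0.05,0],"fingers":0.085},{"dr":[0,0,-0.14],"travel":[0.034,-0.05,0],"fingers":0.085},{"dr":[0,0,-0.14],"travel":[0.034,-0.05,0],"fingers":0.085},{"dr":[0,0,-0.14],"travel":[0.034,-0.05,0],"fingers":0.085},{"dr":[0,0,-0.14],"travel":[0.034,-0.05,0],"fingers":0.085},{"dr":[0,0,-0.14],"travel":[0.034,-0.05,0],"fingers":0.085},{"dr":[0,0,-0.14],"travel":[0.034,-0.05,0],"fingers":0.085}]'
```

```text
t: 1.8
position: [0.5, 0.1805, 0.2315]
tcp_rot: [[-0.074, 0.997, 0.001], [0.997, 0.074, 0.0], [0.0, 0.001, -1.0]]
ft_force: [0.2, 1.2, 0.2]
gripper_width: 0.0848
```

```bash
python3 -m handwheel '[{"dr":[0,0,-0.14],"travel":[-0.007,-0.05,0],"fingers":0.085},{"dr":[0,0,-0.14],"travel":[-0.007,-0.05,0],"fingers":0.085},{"dr":[0,0,-0.14],"travel":[-0.007,-0.05,0],"fingers":0.085},{"dr":[0,0,-0.14],"travel":[-0.007,-0.05,0],"fingers":0.085},{"dr":[0,0,-0.14],"travel":[-0.007,-0.05,0],"fingers":0.085},{"dr":[0,0,-0.14],"travel":[-0.007,-0.05,0],"fingers":0.085},{"dr":[0,0,-0.14],"travel":[-0.007,-0.05,0],"fingers":0.085},{"dr":[0,0,-0.14],"travel":[-0.007,-0.05,0],"fingers":0.085}]'
cat > st.py <<'E'
from h import *
s=telemetry.observe();R=s['tcp_rot'];print(round(s['t'],2),np.round(s['position'],4),'yaw x',np.degrees(np.arctan2(R[1,0],R[0,0])).round(2),'rotvec err z',np.round(R[:,2],4),'F',np.round(s['ft_force'],2),'M',np.round(s['torque'],2),round(s['gripper_width'],4),np.round(s['joint_positions'],2))
E
python3 st.py
```

```text
t: 2.8
position: [0.4427, -0.2194, 0.2315]
tcp_rot: [[0.865, 0.501, 0.0], [0.501, -0.865, -0.0], [0.0, 0.0, -1.0]]
ft_force: [1.0, 0.0, -0.5]
gripper_width: 0.085
2.8 [ 0.4427 -0.2194  0.2315] yaw x 30.08 rotvec err z [ 5.e-04 -2.e-04 -1.e+00] F [ 1.02  0.01 -0.5 ] M [0.07 0.02 0.02] 0.085 [-0.58  0.31  1.66  0.    1.17  0.46]
```

```bash
python3 -m handwheel '[{"dr":[0,0,0],"travel":[-0.006,-0.047,0],"fingers":0.085},{"dr":[0,0,0],"travel":[-0.006,-0.047,0],"fingers":0.085},{"dr":[0,0,0],"travel":[-0.005,-0.045,0],"fingers":0.085},{"dr":[0,0,0],"travel":[0,0,-0.05],"fingers":0.085},{"dr":[0,0,0],"travel":[0,0,-0.05],"fingers":0.085},{"dr":[0,0,0],"travel":[0,0,0],"fingers":0.085}]'
python3 - <<'E'
from h import *
out=[]
for c in ('side','top'):
    im,d=viewer.get_image(c);np.savez(f'{c}1.npz',im=im,d=d)
    K,D,R,t,_=cam(c)
    y=np.radians(30);o=np.array([.4255,-.3585,0]);ex=np.array([np.cos(y),np.sin(y),0]);ey=np.array([-ex[1],ex[0],0])
    pts=[o+ex*a+ey*b+np.array([0,0,h]) for a,b,h in ((-.02,-.015,.056),(.02,-.015,.056),(.02,.015,.056),(-.02,.015,.056),(.13,-.018,.003),(.13,.018,.003),(.02,-.018,.025),(.02,.018,.025))]
    m=viewer.camera_model(c);uv=cv2.projectPoints(np.array(pts),m['rvec'],m['tvec'],K,D)[0][:,0]
    S=6;c0,r0=(330,300) if c=='side' else (380,240)
    cr=cv2.resize(im[r0:r0+66,c0:c0+66],None,fx=S,fy=S,interpolation=cv2.INTER_CUBIC).copy()
    for u in uv: cv2.circle(cr,tuple(int(v) for v in ((u-[c0,r0]+.5)*S)),3,(0,255,0),1)
    out.append(cr)
cv2.imwrite('pics/fit1.png',np.hstack(out)[:,:,::-1])
E
python3 st.py
```

```text
t: 3.55
position: [0.4245, -0.3553, 0.1288]
tcp_rot: [[0.863, 0.505, -0.004], [0.505, -0.863, 0.004], [-0.001, -0.006, -1.0]]
ft_force: [0.5, 0.1, 0.8]
gripper_width: 0.0854
3.65 [ 0.4265 -0.357   0.1325] yaw x 30.36 rotvec err z [ 3.e-04 -4.e-04 -1.e+00] F [1.08 0.55 1.32] M [-0.05  0.04  0.03] 0.0849 [-0.8   0.52  1.63 -0.    1.    0.24]
```

View pics/fit1.png

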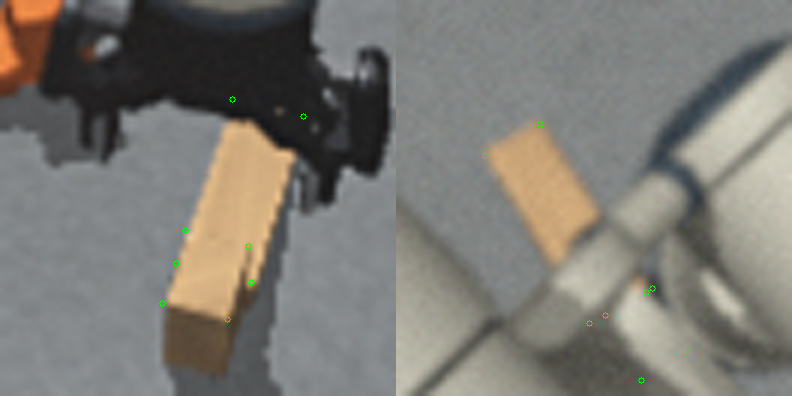

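The model corners overlay well: the tip in the top view and the back edge of the block in the side view. Only the wooden wedge lies under the gripper, so I'm descending.

```bash
python3 -m handwheel '[{"dr":[0,0,0],"travel":[0,0,-0.03],"fingers":0.085},{"dr":[0,0,0],"travel":[0,0,-0.03],"fingers":0.085},{"dr":[0,0,0],"travel":[0,0,-0.03],"fingers":0.085},{"dr":[0,0,0],"travel":[0,0,-0.022],"fingers":0.085},{"dr":[0,0,0],"travel":[0,0,0],"fingers":0.085},{"dr":[0,0,0],"travel":[0,0,0],"fingers":0.085}]'; python3 st.py
```

```text
t: 4.4
position: [0.4271, -0.3576, 0.0212]
tcp_rot: [[0.863, 0.505, 0.002], [0.506, -0.863, -0.002], [0.001, 0.003, -1.0]]
ft_force: [-0.1, -0.4, 0.3]
gripper_width: 0.0851
4.4 [ 0.4271 -0.3576  0.0212] yaw x 30.36 rotvec err z [ 0.0019 -0.002  -1.    ] F [-0.09 -0.44  0.29] M [ 0.05  0.01 -0.02] 0.0851 [-0.8   0.69  1.71  0.    0.75  0.24]
```

```bash
python3 -m handwheel '[{"dr":[0,0,0],"travel":[0,0,-0.002],"fingers":0.06},{"dr":[0,0,0],"travel":[0,0,0],"fingers":0.04},{"dr":[0,0,0],"travel":[0,0,0],"fingers":0.02},{"dr":[0,0,0],"travel":[0,0,0],"fingers":0.01},{"dr":[0,0,0],"travel":[0,0,0],"fingers":0.01},{"dr":[0,0,0],"travel":[0,0,0],"fingers":0.01},{"dr":[0,0,0],"travel":[0,0,0],"fingers":0.01},{"dr":[0,0,0],"travel":[0,0,0],"fingers":0.01}]'; python3 st.py
```

```text
t: 5.4
position: [0.4262, -0.3569, 0.0177]
tcp_rot: [[0.863, 0.505, 0.0], [0.505, -0.863, -0.0], [0.0, 0.001, -1.0]]
ft_force: [-0.7, 0.9, 7.5]
gripper_width: 0.0299
5.4 [ 0.4262 -0.3569  0.0177] yaw x 30.35 rotvec err z [ 5.e-04 -4.e-04 -1.e+00] F [-0.71  0.95  7.47] M [ 0.14  0.18 -0.06] 0.0299 [-0.8   0.69  1.71  0.    0.74  0.24]
```

```bash
python3 -m handwheel '[{"dr":[0,0,0],"travel":[0,0,0.02],"fingers":0.01},{"dr":[0,0,0],"travel":[0,0,0.04],"fingers":0.01},{"dr":[0,0,0],"travel":[0,0,0.04],"fingers":0.01},{"dr":[0,0,0],"travel":[0,0,0.02],"fingers":0.01},{"dr":[0,0,0],"travel":[0,0,0],"fingers":0.01}]'; python3 st.py
python3 -m handwheel '[{"dr":[0,0,-0.055],"travel":[0.004,0.05,0],"fingers":0.01},{"dr":[0,0,-0.055],"travel":[0.004,0.05,0],"fingers":0.01},{"dr":[0,0,-0.055],"travel":[0.004,0.05,0],"fingers":0.01},{"dr":[0,0,-0.055],"travel":[0.004,0.05,0],"fingers":0.01},{"dr":[0,0,-0.055],"travel":[0.004,0.05,0],"fingers":0.01},{"dr":[0,0,-0.055],"travel":[0.004,0.05,0],"fingers":0.01},{"dr":[0,0,-0.055],"travel":[0.004,0.05,0],"fingers":0.01},{"dr":[0,0,-0.044],"travel":[0.004,0.05,0],"fingers":0.01}]'; python3 st.py
```

```text
t: 6.02
position: [0.4266, -0.3572, 0.1385]
tcp_rot: [[0.863, 0.505, 0.002], [0.505, -0.863, -0.002], [0.001, 0.003, -1.0]]
ft_force: [-0.2, -0.4, -1.8]
gripper_width: 0.0294
6.03 [ 0.4266 -0.3572  0.1385] yaw x 30.36 rotvec err z [ 0.0018 -0.0019 -1.    ] F [-0.19 -0.37 -1.83] M [ 0.02 -0.03  0.07] 0.0294 [-0.8   0.51  1.63 -0.    1.01  0.24]
t: 7.02
position: [0.4574, 0.0449, 0.1363]
tcp_rot: [[0.995, 0.099, -0.001], [0.099, -0.995, 0.0], [-0.001, -0.0, -1.0]]
ft_force: [1.0, -0.4, -0.9]
gripper_width: 0.0292
7.03 [0.4574 0.0449 0.1363] yaw x 5.67 rotvec err z [-0.0015  0.     -1.    ] F [ 1.03 -0.41 -0.92] M [-0.03 -0.02 -0.02] 0.0292 [-0.03  0.4   1.85 -0.    0.89  1.44]
```

```bash
python3 -m handwheel '[{"dr":[0,0,0],"travel":[0,0,0],"fingers":0.01},{"dr":[0,0,0],"travel":[0,0,0],"fingers":0.01}]';python3 - <<'E'
from h import *
np.set_printoptions(precision=4,suppress=True)
s=telemetry.observe();p=s['position']
out=[]
for c in ('side','top'):
    im,d=viewer.get_image(c);np.savez(f'{c}2.npz',im=im,d=d)
    for t in ('wedge_tip','wedge_grip','notch','lid_edge'): print(c,t,[(np.round(r['pixel'],1).tolist(),round(r['confidence'],2)) for r in viewer.mark_of(t,c)[:4]])
    px,P=cloud(c,d);col=im.astype(int)[px[:,0],px[:,1]]
    w=(col[:,0]-col[:,2]>25)&(P[:,2]>.08)&(np.hypot(P[:,0]-p[0]-.07,P[:,1]-p[1])<.1)&(P[:,2]<.17)
    q=P[w];print(c,w.sum(),cv2.minAreaRect(np.float32(q[:,:2])),q[:,2].min(),q[:,2].max())
    cx=(270,150) if c=='side' else (250,170)
    out.append(cv2.resize(im[cx[1]:cx[1]+130,cx[0]-40:cx[0]+90],None,fx=3,fy=3,interpolation=cv2.INTER_CUBIC))
cv2.imwrite('pics/held2.png',np.hstack(out)[:,:,::-1])
E
python3 st.py
```

```text
t: 7.28
position: [0.4576, 0.0432, 0.1365]
tcp_rot: [[0.995, 0.102, -0.001], [0.102, -0.995, -0.0], [-0.001, 0.0, -1.0]]
ft_force: [0.1, -0.6, -0.8]
gripper_width: 0.0299
side wedge_tip [([279.4, 370.0], 0.9), ([219.1, 303.7], 0.65), ([318.4, 296.2], 0.61)]
side wedge_grip [([299.6, 336.2], 0.8), ([236.3, 275.8], 0.72), ([242.1, 376.7], 0.61)]
side notch [([231.2, 319.2], 0.59)]
side lid_edge [([230.6, 322.3], 0.82)]
side 321 ((0.5109317302703857, 0.044260624796152115), (0.15373162925243378, 0.04097280278801918), 8.826552391052246) 0.11624395571217984 0.16995697008071928
top wedge_tip [([231.9, 368.1], 0.9), ([239.2, 296.1], 0.43)]
top wedge_grip [([200.4, 348.1], 0.75), ([280.0, 371.8], 0.6)]
top notch [([227.8, 291.5], 0.87)]
top lid_edge [([226.3, 292.8], 0.69)]
top 19 ((0.5842450857162476, 0.05260882526636124), (0.008116669952869415, 0.03464926406741142), 1.628885269165039) 0.11573267264335155 0.1329205903141692
7.78 [0.4581 0.0431 0.1373] yaw x 5.75 rotvec err z [ 1.e-04  0.e+00 -1.e+00] F [-0.19 -0.18 -1.1 ] M [0.01 0.02 0.02] 0.0295 [-0.04  0.4   1.85  0.    0.89  1.43]
```

View pics/held2.png

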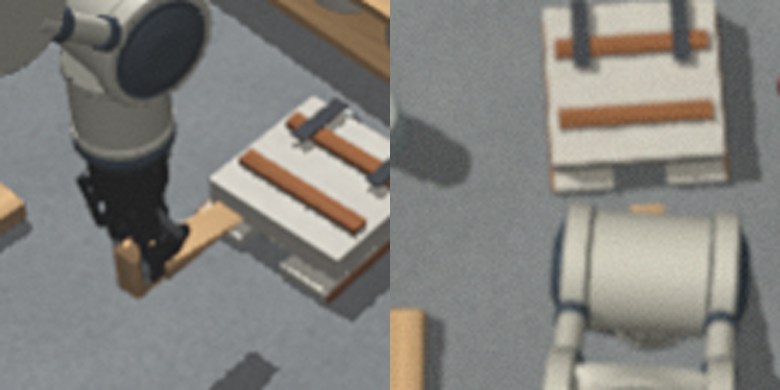

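Run:
```python
from h import *
np.set_printoptions(precision=4,suppress=True)
print('notch',tri((231.2,319.2),(227.8,291.5)),'lid_edge',tri((230.6,322.3),(226.3,292.8)),'tip',tri((219.1,303.7),(239.2,296.1)))
out=[]
L=np.array([.649,.0635,0]);y=np.radians(5.8);ex=np.array([np.cos(y),np.sin(y),0]);ey=np.array([-ex[1],ex[0],0])
pts=[L+ex*a+ey*b+np.array([0,0,h]) for a,b,h in ((0,.095,.052),(0,-.095,.052),(.18,.095,.052),(.18,-.095,.052),(-.02,.095,.014),(-.02,-.095,.014),(-.02,.03,.014),(-.02,-.03,.014),(0,.03,.014),(0,-.03,.014),(0,.095,.014),(0,-.095,.014))]
for c in ('side','top'):
    im=np.load(c+'2.npz')['im'] if c=='side' else np.load(c+'2.npz')['im']
    K,D,R,t,m=cam(c);uv=cv2.projectPoints(np.array(pts),m['rvec'],m['tvec'],K,D)[0][:,0]
    S=4;c0,r0=(286,170) if c=='side' else (245,160)
    cr=cv2.resize(im[r0:r0+95,c0:c0+95],None,fx=S,fy=S,interpolation=cv2.INTER_CUBIC).copy()
    for u in uv: cv2.circle(cr,tuple(int(v) for v in ((u-[c0,r0]+.5)*S)),3,(0,255,0),1)
    out.append(cr)
cv2.imwrite('pics/fitm.png',np.hstack(out)[:,:,::-1])
```

```text
notch (array([0.6472, 0.0679, 0.0078]), np.float64(0.0032739715410209876)) lid_edge (array([0.654 , 0.0627, 0.0089]), np.float64(0.006044948638825181)) tip (array([0.5789, 0.0522, 0.1309]), np.float64(0.0050250846967006685))
```

View pics/fitm.png

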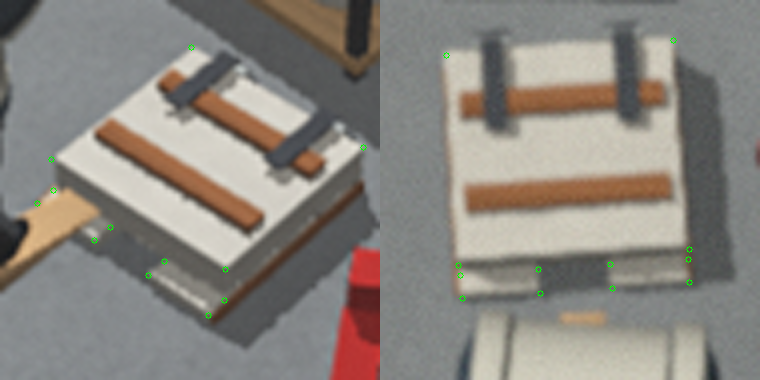

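```bash
python3 -m handwheel '[{"dr":[0,0,0],"travel":[0,0.001,-0.04],"fingers":0.01},{"dr":[0,0,0],"travel":[0,0,-0.04],"fingers":0.01},{"dr":[0,0,0],"travel":[0,0,-0.025],"fingers":0.01},{"dr":[0,0,0],"travel":[0,0,-0.01],"fingers":0.01},{"dr":[0,0,0],"travel":[0,0,-0.004],"fingers":0.01},{"dr":[0,0,0],"travel":[0,0,0],"fingers":0.01},{"dr":[0,0,0],"travel":[0,0,0],"fingers":0.01}]'; python3 st.py
python3 -m handwheel '[{"dr":[0,0,0],"travel":[0,0,-0.001],"fingers":0.01},{"dr":[0,0,0],"travel":[0,0,0],"fingers":0.01}]'; python3 st.py
```

```text
t: 8.65
position: [0.4585, 0.0443, 0.019]
tcp_rot: [[0.995, 0.101, 0.001], [0.101, -0.995, -0.0], [0.001, 0.0, -1.0]]
ft_force: [-0.1, -0.3, -1.2]
gripper_width: 0.0298
8.65 [0.4585 0.0443 0.019 ] yaw x 5.78 rotvec err z [ 1.3e-03 -1.0e-04 -1.0e+00] F [-0.06 -0.27 -1.18] M [-0.03  0.08  0.02] 0.0298 [-0.03  0.62  1.95 -0.    0.57  1.44]
t: 8.9
position: [0.4584, 0.0443, 0.0177]
tcp_rot: [[0.995, 0.101, 0.001], [0.101, -0.995, -0.0], [0.001, 0.0, -1.0]]
ft_force: [-0.9, -0.3, 5.7]
gripper_width: 0.0294
8.9 [0.4584 0.0443 0.0177] yaw x 5.77 rotvec err z [ 0.001 -0.    -1.   ] F [-0.89 -0.35  5.7 ] M [0.02 0.12 0.01] 0.0294 [-0.03  0.63  1.95  0.    0.57  1.44]
```

```bash
python3 -m handwheel '[{"dr":[0,0,0],"travel":[0.02,0.002,0],"fingers":0.01},{"dr":[0,0,0],"travel":[0.02,0.002,0],"fingers":0.01},{"dr":[0,0,0],"travel":[0.02,0.002,0],"fingers":0.01},{"dr":[0,0,0],"travel":[0.01,0.001,0],"fingers":0.01},{"dr":[0,0,0],"travel":[0,0,0],"fingers":0.01}]'; python3 st.py
python3 - <<'E'
from h import *
out=[]
for c in ('side','top'):
    im,d=viewer.get_image(c);S=4;c0,r0=(270,160) if c=='side' else (245,160)
    out.append(cv2.resize(im[r0:r0+100,c0:c0+100],None,fx=S,fy=S,interpolation=cv2.INTER_CUBIC))
cv2.imwrite('pics/in3.png',np.hstack(out)[:,:,::-1])
E
```

```text
t: 9.52
position: [0.5288, 0.0514, 0.0177]
tcp_rot: [[0.995, 0.101, 0.001], [0.101, -0.995, 0.0], [0.001, 0.0, -1.0]]
ft_force: [2.1, 1.3, 5.2]
gripper_width: 0.0295
9.53 [0.5288 0.0514 0.0177] yaw x 5.78 rotvec err z [ 0.0012  0.     -1.    ] F [2.06 1.29 5.2 ] M [ 0.19 -0.11 -0.01] 0.0295 [-0.02  0.67  1.77  0.    0.69  1.45]
```

View pics/in3.png

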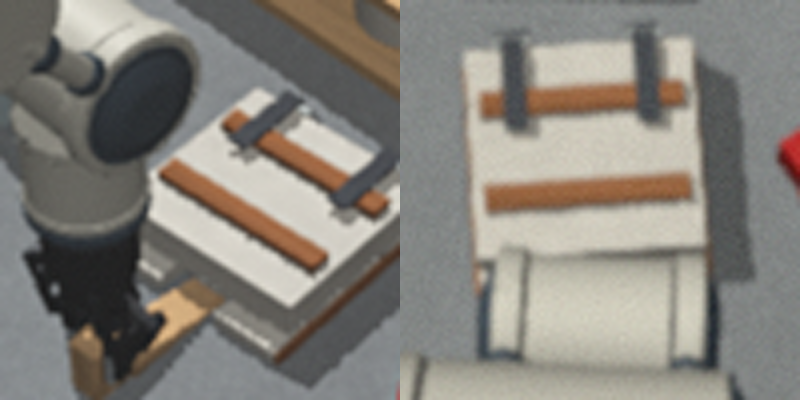

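```bash
python3 -m handwheel '[{"dr":[0,0,0],"travel":[0.01,0.001,0],"fingers":0.01},{"dr":[0,0,0],"travel":[0.01,0.001,0],"fingers":0.01},{"dr":[0,0,0],"travel":[0.01,0.001,0],"fingers":0.01},{"dr":[0,0,0],"travel":[0.01,0.001,0],"fingers":0.01},{"dr":[0,0,0],"travel":[0,0,0],"fingers":0.01}]'; python3 st.py;  python3 -m handwheel '[{"dr":[0,0,0],"travel":[0.005,0.0005,0],"fingers":0.01},{"dr":[0,0,0],"travel":[0.005,0.0005,0],"fingers":0.01},{"dr":[0,0,0],"travel":[0,0,0],"fingers":0.01}]'; python3 st.py
```

```text
t: 10.25
position: [0.5681, 0.0554, 0.0176]
tcp_rot: [[0.995, 0.101, -0.0], [0.101, -0.995, -0.0], [-0.0, -0.0, -1.0]]
ft_force: [-0.2, 1.0, 8.7]
gripper_width: 0.0295
10.25 [0.5681 0.0554 0.0176] yaw x 5.78 rotvec err z [-2.e-04 -0.e+00 -1.e+00] F [-0.18  1.01  8.74] M [ 0.13  0.42 -0.04] 0.0295 [-0.01  0.7   1.67 -0.    0.77  1.46]
t: 10.62
position: [0.5771, 0.0563, 0.0176]
tcp_rot: [[0.995, 0.101, -0.002], [0.101, -0.995, -0.0], [-0.002, -0.0, -1.0]]
ft_force: [-5.3, -0.6, 11.9]
gripper_width: 0.0293
10.62 [0.5771 0.0563 0.0176] yaw x 5.78 rotvec err z [-0.0018 -0.     -1.    ] F [-5.29 -0.59 11.92] M [0.03 1.18 0.02] 0.0293 [-0.01  0.71  1.65 -0.    0.78  1.46]
```

```bash
cat > lid.py <<'E'
from h import *
import sys
L=np.array([.649,.0635]);y=np.radians(5.8);ex=np.array([np.cos(y),np.sin(y)]);ey=np.array([-ex[1],ex[0]])
def meas(c,im,d):
    px,P=cloud(c,d);col=im.astype(int)[px[:,0],px[:,1]]
    a=(P[:,:2]-L)@ex;b=(P[:,:2]-L)@ey
    m=(a>.012)&(a<.165)&(abs(b)<.085)&(P[:,2]>.04)&(P[:,2]<.075)&(col[:,0]-col[:,2]<35)&(col[:,0]>150)
    A=np.c_[a[m],b[m],np.ones(m.sum())];z=P[m][:,2]
    for _ in range(4):
        k=np.linalg.lstsq(A,z,rcond=None)[0];r=abs(z-A@k);g=r<max(.002,2*np.median(r));A=A[g];z=z[g]
    return k,len(z)
r={}
for c in ('side','top'):
    f=np.load(c+'0.npz');k0,n0=meas(c,f['im'],f['d'])
    im,d=viewer.get_image(c);k,n=meas(c,im,d);np.savez(c+'n.npz',im=im,d=d)
    print(c,n0,n,'open from tilt',np.round(-(k[0]-k0[0])*.18*1000,2),'front dz',np.round((k[2]-k0[2])*1000,2),'back dz',np.round((k[2]+.18*k[0]-k0[2]-.18*k0[0])*1000,2))
    S=4;c0,r0=(270,160) if c=='side' else (245,160)
    r[c]=cv2.resize(im[r0:r0+100,c0:c0+100],None,fx=S,fy=S,interpolation=cv2.INTER_CUBIC)
cv2.imwrite(sys.argv[1],np.hstack([r['side'],r['top']])[:,:,::-1])
E
python3 lid.py pics/l4.png
python3 -m handwheel '[{"dr":[0,0,0],"travel":[0.005,0.0005,0],"fingers":0.01},{"dr":[0,0,0],"travel":[0.005,0.0005,0],"fingers":0.01},{"dr":[0,0,0],"travel":[0.005,0.0005,0],"fingers":0.01},{"dr":[0,0,0],"travel":[0.005,0.0005,0],"fingers":0.01},{"dr":[0,0,0],"travel":[0,0,0],"fingers":0.01},{"dr":[0,0,0],"travel":[0,0,0],"fingers":0.01}]'; python3 st.py; python3 lid.py pics/l5.png
```

```text
side 546 462 open from tilt -0.32 front dz 0.07 back dz 0.39
top 808 583 open from tilt 2.03 front dz 1.6 back dz -0.43
t: 11.48
position: [0.5943, 0.0583, 0.0176]
tcp_rot: [[0.995, 0.101, -0.007], [0.101, -0.995, -0.0], [-0.007, -0.0, -1.0]]
ft_force: [-21.1, -2.5, 26.3]
gripper_width: 0.0295
11.47 [0.5943 0.0583 0.0176] yaw x 5.8 rotvec err z [-6.6e-03 -2.0e-04 -1.0e+00] F [-21.11  -2.46  26.25] M [-0.26  3.13  0.05] 0.0295 [-0.    0.73  1.6  -0.    0.82  1.47]
side 546 422 open from tilt 3.92 front dz 3.61 back dz -0.3
top 808 332 open from tilt 3.39 front dz 3.33 back dz -0.07
```

View pics/l5.png

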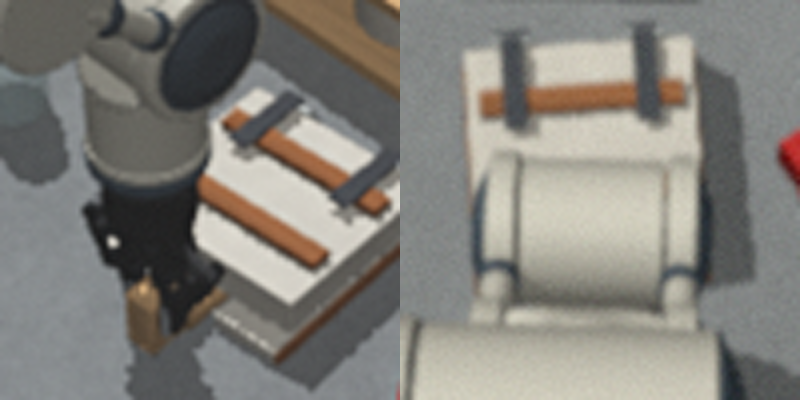

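The mould is open about 3.6 mm, and geometry predicts 3.7. Downforce has grown to 26 N, so I'll ease z up 1 mm and push on slowly.

```bash
python3 -m handwheel '[{"dr":[0,0,0],"travel":[0,0,0.001],"fingers":0.01},{"dr":[0,0,0],"travel":[0,0,0],"fingers":0.01}]'; python3 st.py; python3 -m handwheel '[{"dr":[0,0,0],"travel":[0.003,0.0003,0],"fingers":0.01},{"dr":[0,0,0],"travel":[0.003,0.0003,0],"fingers":0.01},{"dr":[0,0,0],"travel":[0,0,0],"fingers":0.01},{"dr":[0,0,0],"travel":[0,0,0],"fingers":0.01}]'; python3 st.py; python3 lid.py pics/l6.png
```

```text
t: 11.82
position: [0.5966, 0.0583, 0.0178]
tcp_rot: [[0.995, 0.101, -0.003], [0.101, -0.995, -0.0], [-0.003, -0.0, -1.0]]
ft_force: [-5.0, -0.0, -5.4]
gripper_width: 0.0292
11.82 [0.5966 0.0583 0.0178] yaw x 5.78 rotvec err z [-2.8e-03 -1.0e-04 -1.0e+00] F [-5.   -0.04 -5.4 ] M [-0.01  0.92 -0.  ] 0.0292 [-0.    0.73  1.59 -0.    0.82  1.47]
t: 12.32
position: [0.6041, 0.0589, 0.0182]
tcp_rot: [[0.995, 0.101, 0.0], [0.101, -0.995, -0.0], [0.0, 0.0, -1.0]]
ft_force: [-2.6, -0.0, -5.5]
gripper_width: 0.0295
12.32 [0.6041 0.0589 0.0182] yaw x 5.78 rotvec err z [ 1.e-04 -0.e+00 -1.e+00] F [-2.59 -0.02 -5.5 ] M [-0.02  0.7   0.01] 0.0295 [-0.    0.73  1.58 -0.    0.83  1.47]
side 546 348 open from tilt 5.85 front dz 5.83 back dz -0.02
top 808 327 open from tilt 8.95 front dz 8.79 back dz -0.16
```

```bash
python3 -m handwheel '[{"dr":[0,0,0],"travel":[0.001,0,-0.0006],"fingers":0.01},{"dr":[0,0,0],"travel":[0,0,0],"fingers":0.01},{"dr":[0,0,0],"travel":[0,0,0],"fingers":0.01}]'; python3 st.py; for i in 7 8 9 ; do python3 lid.py pics/l$i.png; done; python3 st.py
python3 - <<'E'
from h import *
for t in ('lid_edge','wedge_tip'): print(t,[(r['pixel'],r['confidence']) for r in viewer.mark_of(t,'side')[:3]])
im=np.load('siden.npz')['im'];cv2.imwrite('pics/z9.png',cv2.resize(im[190:270,290:390],None,fx=7,fy=7,interpolation=cv2.INTER_CUBIC)[:,:,::-1])
E
```

```text
t: 12.8
position: [0.6051, 0.0589, 0.0177]
tcp_rot: [[0.995, 0.101, 0.0], [0.101, -0.995, 0.0], [0.0, -0.0, -1.0]]
ft_force: [-2.8, 0.1, -5.6]
gripper_width: 0.0294
12.8 [0.6051 0.0589 0.0177] yaw x 5.78 rotvec err z [ 1.e-04  0.e+00 -1.e+00] F [-2.76  0.09 -5.57] M [-0.03  0.69  0.04] 0.0294 [-0.    0.74  1.57  0.    0.83  1.47]
side 546 370 open from tilt 5.44 front dz 5.43 back dz -0.0
top 808 348 open from tilt 6.08 front dz 5.78 back dz -0.3
side 546 415 open from tilt 4.83 front dz 5.24 back dz 0.41
top 808 349 open from tilt 4.03 front dz 4.87 back dz 0.84
side 546 393 open from tilt 5.28 front dz 5.05 back dz -0.23
top 808 338 open from tilt 7.3 front dz 6.74 back dz -0.55
13.1 [0.6051 0.0589 0.0177] yaw x 5.78 rotvec err z [ 0. -0. -1.] F [-2.35 -0.9  -4.44] M [-0.01  0.72  0.04] 0.0293 [-0.    0.74  1.57 -0.    0.83  1.47]
lid_edge [([228.7, 319.0], 0.62)]
wedge_tip [([279.0, 372.0], 0.93), ([318.5, 295.4], 0.9)]
```

View pics/z9.png

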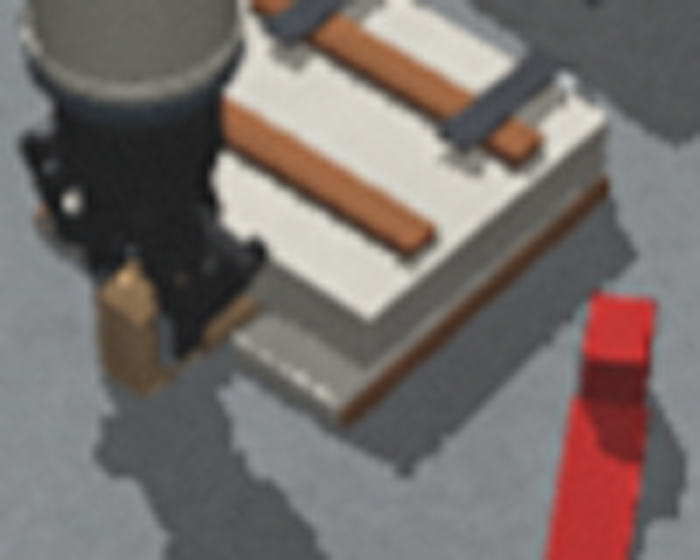

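Fz is still -5 N, so the arm is carrying the wedge and the wedge may be a hair off the table. I'll lower until it rests.

```bash
python3 -m handwheel '[{"dr":[0,0,0],"travel":[0.001,0,-0.0005],"fingers":0.01},{"dr":[0,0,0],"travel":[0,0,0],"fingers":0.01},{"dr":[0,0,0],"travel":[0,0,0],"fingers":0.01}]'; python3 st.py;  python3 -m handwheel '[{"dr":[0,0,0],"travel":[0.001,0,-0.0004],"fingers":0.01},{"dr":[0,0,0],"travel":[0,0,0],"fingers":0.01},{"dr":[0,0,0],"travel":[0,0,0],"fingers":0.01}]'; python3 st.py
```

```text
t: 13.58
position: [0.6052, 0.0589, 0.0176]
tcp_rot: [[0.995, 0.101, -0.001], [0.101, -0.995, -0.0], [-0.001, -0.0, -1.0]]
ft_force: [-10.9, -0.1, 8.7]
gripper_width: 0.0293
13.57 [0.6052 0.0589 0.0176] yaw x 5.78 rotvec err z [-0.0014 -0.     -1.    ] F [-10.9   -0.15   8.68] M [-0.06  1.97 -0.01] 0.0293 [-0.    0.74  1.57 -0.    0.83  1.47]
t: 13.95
position: [0.6051, 0.0589, 0.0176]
tcp_rot: [[0.995, 0.101, -0.003], [0.101, -0.995, -0.0], [-0.003, -0.0, -1.0]]
ft_force: [-18.9, -0.9, 21.5]
gripper_width: 0.0295
13.95 [0.6051 0.0589 0.0176] yaw x 5.79 rotvec err z [-3.2e-03 -1.0e-04 -1.0e+00] F [-18.89  -0.95  21.52] M [-0.08  2.99 -0.03] 0.0295 [-0.    0.74  1.57 -0.    0.84  1.47]
```

```bash
python3 -m handwheel '[{"dr":[0,0,0],"travel":[0.001,0,0.0005],"fingers":0.01},{"dr":[0,0,0],"travel":[0,0,0],"fingers":0.01},{"dr":[0,0,0],"travel":[0,0,0],"fingers":0.01},{"dr":[0,0,0],"travel":[0,0,0],"fingers":0.01}]'; python3 st.py; for i in 1 2 3 ; do python3 lid.py pics/m$i.png; done; python3 st.py
```

```text
t: 14.45
position: [0.6074, 0.0589, 0.0176]
tcp_rot: [[0.995, 0.101, -0.001], [0.101, -0.995, -0.0], [-0.001, -0.0, -1.0]]
ft_force: [-8.8, -0.2, 5.2]
gripper_width: 0.029
14.45 [0.6074 0.0589 0.0176] yaw x 5.78 rotvec err z [-0.0011 -0.     -1.    ] F [-8.76 -0.16  5.25] M [0.04 1.63 0.03] 0.029 [-0.    0.74  1.57 -0.    0.84  1.47]
side 546 411 open from tilt 5.46 front dz 5.66 back dz 0.2
top 808 289 open from tilt 12.21 front dz 10.68 back dz -1.53
side 546 388 open from tilt 5.41 front dz 5.5 back dz 0.09
top 808 267 open from tilt 5.62 front dz 6.24 back dz 0.62
side 546 431 open from tilt 4.6 front dz 5.68 back dz 1.09
top 808 306 open from tilt 7.16 front dz 7.15 back dz -0.02
14.75 [0.6074 0.0589 0.0176] yaw x 5.78 rotvec err z [-0.0011 -0.     -1.    ] F [-7.57  0.07  4.49] M [0.03 1.7  0.08] 0.0294 [-0.    0.74  1.57 -0.    0.84  1.47]
```

Run:
```python
from h import *
L=np.array([.649,.0635]);y=np.radians(5.8);ex=np.array([np.cos(y),np.sin(y)]);ey=np.array([-ex[1],ex[0]])
def sel(c,im,d):
    px,P=cloud(c,d);col=im.astype(int)[px[:,0],px[:,1]]
    a=(P[:,:2]-L)@ex;b=(P[:,:2]-L)@ey
    m=(a>.012)&(a<.165)&(abs(b)<.085)&(P[:,2]>.04)&(P[:,2]<.075)&(col[:,0]-col[:,2]<35)&(col[:,0]>150)
    return a[m],P[m][:,2]
for c in ('side','top'):
    z0=np.concatenate([sel(c,f['im'],f['d'])[1] for f in (np.load(c+'0.npz'),)]);z0=np.median(z0)
    v=[]
    for i in range(5):
        im,d=viewer.get_image(c);a,z=sel(c,im,d);w=1-a/.18;r=z-z0
        k=(w@r)/(w@w)
        for _ in range(4): g=abs(r-w*k)<.003;k=(w[g]@r[g])/(w[g]@w[g])
        v.append(k*1000)
    print(c,np.round(v,2),'z0',z0)
    cv2.imwrite(f'pics/end_{c}.png',im[:,:,::-1])
    f=np.load(c+'0.npz')['im'].astype(int)
    df=(abs(im.astype(int)-f).max(2)>40).astype(np.uint8)*255
    cv2.imwrite(f'pics/diff_{c}.png',df)
```

```text
side [5.69 5.57 4.59 5.12 5.75] z0 0.05231872323181741
top [7.47 5.98 8.14 4.72 8.68] z0 0.051700682844437684
```

View pics/end_side.png

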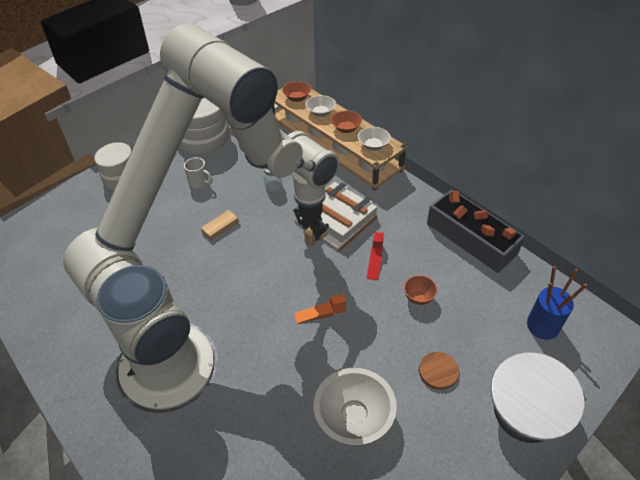

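View pics/diff_top.png

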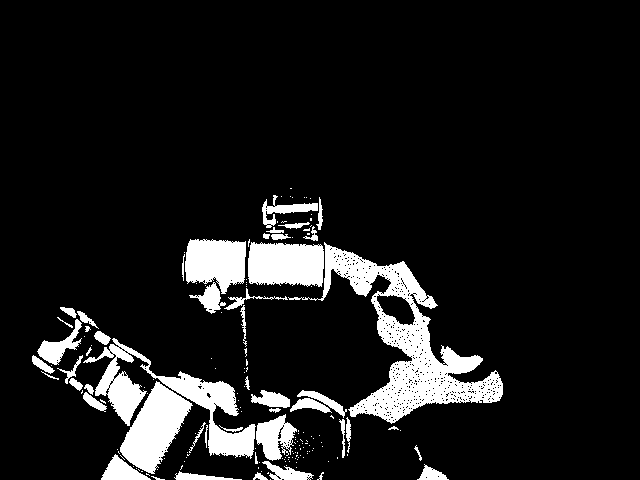

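The final views show the wedge held in the notch and nothing else moved: the only changes are the arm, its shadow and the wedge. Opening estimates are 5.4 mm (side), 7.0 mm (top, noisy and partly hidden) and 6.2 mm (geometry). The forces are steady, so I'm handing in.

```bash
python3 st.py; python3 -c "
from bench import arm
print(arm.hand_in())"
```

```text
15.25 [0.6074 0.0589 0.0176] yaw x 5.78 rotvec err z [-0.001 -0.    -1.   ] F [-8.08 -1.23  4.64] M [-0.04  1.67  0.06] 0.0293 [-0.    0.74  1.57 -0.    0.84  1.47]
the job is handed in; nothing more can be done
None
```

I picked up the wooden wedge by its grip block, laid it flat on the table and pushed its thin end into the notch until it lifted the top half about 6 mm. I handed in at about 15 s with the gripper still closed on the block.

**Opening:** the side camera averaged 5.4 mm (4.6–5.8) and the wedge geometry gives 6.2 mm. The top camera disagreed, averaging 7.0 mm, with one-parameter fits from 4.7 to 8.7 mm and an earlier plane fit as high as 12.2 mm. I trusted it least because the arm hides most of the lid from it.

**Grip and forces:** the last finger opening was 29 mm on the 30 mm block. The last reading was about 8 N against the push and 5 N up on the tool, with the wedge resting on the table. The highest reading during the push was about 34 N (21 N horizontal, 26 N vertical).

**Wedge briefly off the table:** when I eased the downforce at around 12–13 s, the force readings suggest the arm carried the wedge's weight for about a second, probably less than 1 mm up. I lowered it again and it finished resting on the table.

**Other things:** the top picture before and after differs only in the arm, its shadow, the wedge and the lid area under the gripper, so I saw nothing else moved. I did not measure the gap between the gripper and the lid directly. By geometry the gripper body stayed above the lid, and the forces fit friction and the lid's weight alone.

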